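# Pack the second hold-down weight and lift the carrier level

## Robot

A 6-joint arm with a two-finger parallel gripper is mounted at the origin on the work surface. World frame = base frame: x ahead of the robot, y to its left, z up, the work surface at z = 0. Lengths are in m, angles in rad, forces in N, time in s.
With the tool pointing down it reaches from about 0.35 to 0.975 m from the base axis. Payload 4.9 kg.
Tool frame: the origin (TCP) lies midway between the tips of the shut fingers; the grasp point (between the pads) lies manip.grip_depth behind it (manip.grip_depth is the distance from the TCP to the grasp point, in m); z points along the fingers, x is the direction in which the jaws open and shut, and the axes are right-handed (so a half turn about z gives the same grasp; the last joint's range is limited). The gripper opens to 85 mm and grips with 20 to 120 N. Pads are 22 mm wide; open, the fingers measure 114 mm over their backs; the gripper's body (76 mm by 85 mm) begins 54 mm behind the grasp point. The pads swing forward as they close: fully open they stand 13 mm farther back than shut.
Start: joints at [-1.238, 0.053, 1.613, -0, 1.476, -0.119], TCP at [0.273, -0.562, 0.231] pointing down, gripper open.
Joint ranges: [-3.01, 3.01], [-1.01, 2.22], [0.06, 2.58], [-1.02, 4.17], [0.09, 2.62], [-3.14, 3.14]. Speed limits (rad/s): [2.57, 2.57, 3.14, 3.14, 3.14, 3.14].

## Interface

Orientations are given as a unit quaternion [w, x, y, z].
In Python, from plant import state, grab_frame, ticket, manip gives the robot as it stands.
- The arm moves only by the tool carry_out, never from a script. Its argument "moves" is a list that holds one entry, the list of rows, each a list of 7 numbers: the turn, a rotation vector about the tool's x, y, z each as a share of 5 degrees, from -1 to 1, then the shift along the tool's x, y, z each as a share of 0.04 m, from -1 to 1, then the gripper command: -1 is shut, 1 is fully open, values between are in proportion. A call has 1 to 8 rows; each row shifts and turns the commanded pose from where the row before left it, along the tool's axes as they then stand; what a row does not reach is not made up. A row lasts 1/12 s, in which the tool goes at most 41.7 mm and 7.16 degrees, less where a joint would pass 70% of its speed; a pose out of reach is approached as far as the arm can. A call with a number of a shift or a turn outside -1 to 1 is refused whole. A call with a gripper value outside its range is refused whole. The fingers move at their own pace and stop on an object; the grip force is fixed at half the most. Time passes only in rows, so rows that do not move let the fingers close. It gives the time, the measured TCP pose, the force and the opening at its end, in the units of the state.
- state(): the state, without advancing time (a new reading comes with each control period).
- grab_frame(name): name is "scene" or "top" or "wrist"; returns a dict with "frame" (420x560x3 uint8, red, green, blue), "z_map" (420x560 float32, m along the optical axis (not along the pixel's ray), 0 where there is no reading), "K" (3x3 intrinsics, pixels), "world_from_camera" (4x4, takes a point from camera to world coordinates); the wrist camera has in their place "hand_eye" (4x4, takes a point from camera to tool coordinates, whose origin is the TCP and whose axes are the tool frame's). Camera axes: x right, y down, z forward; pixel columns grow to the right and rows downward; lengths in m; the calibration is good to about 2 mm. A picture is of the moment at which its call begins: read the wrist's pose just before it.
- ticket.job_done(): hands the job in, once; it reports no verdict.
The state is a dict: "time": time; "joint_pos": joint angles; "joint_vel": joint speeds; "joint_efforts": joint torques, N m; "tool_pos": TCP position; "tool_rot": TCP orientation; "contact_force": force on the tool from outside, world axes, zero at the start; "ft_torque": the same for the moment, N m; "gripper_width": opening from 0.0 (shut) to 1.0 (fully open).
Only numpy, scipy, OpenCV 4.12 (cv2) and the standard library are available. Lean on these libraries where they do the work, as an engineer would, in place of code of your own. Each camera call takes 0.05 s, during which the arm holds its last target.

## Task

Set the loose steel hold-down weight (the one with a rib on top) flat and square into the empty pocket of the plywood carrier while the carrier stands on the bench, and let go of it. Then take the carrier by its upright handle alone, lift it straight up about 10 cm off the bench, keeping it level with both weights seated, and finish while still holding it there, steady in the air: do not put it down. Leave everything else on the bench where it is.

Things in the scene. Friction and masses are not known exactly. Their poses are not given: they have to be found in the camera images.
- block_mid (a point): the loose steel hold-down weight, about 0.27 kg: a flat base 36 (x) x 56 (y) x 12 mm high with an upright grip rib 10 mm thick (x), 40 mm long (y), 30 mm high in the middle of the base; 42 mm high in all, the same either way round. This point is at its centre, 21 mm above its underside; z is up, y along the rib. It starts standing on the bench.
- twin_mid (a point): a second weight, identical to the loose one, already seated in the carrier's other pocket; the same point and axes
- carrier: plywood carrier, about 0.3 kg with its handle, loose on the bench: a board 88 (x) x 250 (y) mm, 18 mm thick, with two rectangular pockets 42 (x) x 62 (y) mm, 10 mm deep, centred 80 mm either side of its middle along y, and an upright handle across its middle between them. Origin: centre of its underside, z up. It may stand at any yaw.
- handle: the carrier's handle, fixed to it: a level grip bar 70 mm long (carrier x), 14 mm thick (carrier y), 28 mm high, on two 14 mm square posts at its ends. This origin is the centre of the bar, 91 mm above the carrier's underside (top of the bar at 105 mm), above the carrier's middle; axes as the carrier's.
- pocket_empty (a point): centre of the floor of the empty pocket, 8 mm above the carrier's underside and 10 mm below its upper face, at carrier y = +80 mm; axes as the carrier's, so the weight's rib runs along y in it. The weight has 3 mm of play to each side, and its base top then stands 2 mm above the carrier's upper face.
- pocket_full (a point): the same point of the other pocket (carrier y = -80 mm), in which the twin weight sits
- puck: bystander: plain steel disc, 44 mm across, 20 mm high, lying near the loose weight; origin: centre of its underside
- tape: bystander: cardboard tape core, a ring 90 mm across, 24 mm high; origin: centre of its underside
- squeegee: bystander: flat grey plastic squeegee, 72 x 100 mm, 20 mm high at one edge; origin: centre of its underside
- spray: bystander: clear bottle, 64 mm across, 170 mm tall; origin: centre of its underside
- mug: bystander: white mug, 80 mm across, 90 mm tall; origin: centre of its underside
- jar: bystander: glass jar with a steel cap, 60 mm across, 75 mm tall; origin: centre of its underside
- rule: bystander: flat steel rule 300 x 30 x 5 mm; origin: centre of its underside
- marker: bystander: marker pen, about 130 x 18 mm, 16 mm high, lying flat; origin: near the middle of its underside
- block: the loose weight again, by the centre of its underside
- twin: the twin again, by the centre of its underside
Things that resemble listed ones, but are neither listed nor needed, are in the scene too. Leave any green or orange look-alike of the block alone.

How it is judged:
By the outcome, as a careful person would: the job done as asked, in the order asked, and still so for the second after the job is handed in, while the arm keeps its last pose, push and grip.
It also fails if it takes over 56 s, if anything falls off the work surface, if the arm or the gripper's body presses on something with over 40 N, if the wrist force passes 120 N, or if a joint passes its speed limit or range.

## Working session

There is one attempt and no reset: what is moved stays moved. The work goes in short steps, Python scripts to look and compute and a tool call to move; the robot and the scene stay as the last step left them, time stands still between calls to the robot, and variables do not carry over. Pictures are saved under pics/ and viewed, and the job is handed in when it is done.

Besides the shell and the picture viewer there is one more tool, called after "Request:" by a JSON object that holds its "method" and its "body", one argument or row to a line. carry_out: Moves the arm, as the interface text tells. Shift numbers are shares of 0.04 m and turn numbers shares of 5 degrees, none past 1 either way. Its arguments: {"type":"object","properties":{"moves":{"type":"array"}},"required":["moves"]}

```bash
mkdir -p pics; ls; cat > h.py <<'E'
import numpy as np, cv2
from plant import state, grab_frame, ticket, manip
def snap(name,tag):
    s=state(); f=grab_frame(name); np.savez(f'{tag}.npz',**{k:np.array(v) for k,v in f.items()},tp=s['tool_pos'],tr=s['tool_rot'])
    cv2.imwrite(f'pics/{tag}.png',f['frame'][:,:,::-1]); return f
E
python3 - <<'E'
from h import *
print(state()); print(manip, [ (a,getattr(manip,a)) for a in dir(manip) if a[0]!='_'])
for n in('scene','top','wrist'):
    f=snap(n,n+'0'); print(n,f['K'].tolist(), (f.get('world_from_camera') if 'world_from_camera' in f else f['hand_eye']).round(4).tolist())
E
```

```text
pics
{'time': 0.0, 'joint_pos': array([-1.23799765e+00,  5.33655687e-02,  1.61430470e+00, -1.31434463e-05,
        1.47598647e+00, -1.19046220e-01]), 'joint_vel': array([-0.00190091,  0.00079369,  0.00013738,  0.00205129,  0.00053711,
       -0.00198669]), 'joint_efforts': array([ 4.65891062e-04, -3.93673682e+01, -3.70177889e+01, -7.39309166e-05,
        7.07517276e-03,  2.98202082e-06]), 'tool_pos': array([ 0.2726569 , -0.56169663,  0.23005122]), 'tool_rot': array([-6.42659411e-04,  8.47533371e-01, -5.30741105e-01, -8.07549359e-04]), 'contact_force': array([ 0.27434115,  0.64552949, -0.27245679]), 'ft_torque': array([0.02332492, 0.01913882, 0.01466054]), 'gripper_width': 1.0017552082261865}
<Robot object at 0x7ffbd7b67e00> [('IKError', <class 'plant.IKError'>), ('grip_depth', 0.0187)]
scene [[381.1384168493173, 0.0, 287.4636861276283], [0.0, 381.1384168493173, 210.06734494637476], [0.0, 0.0, 1.0]] [[-0.5636, 0.4727, -0.6774, 1.2626], [0.8259, 0.3055, -0.474, 0.5613], [-0.0171, -0.8266, -0.5626, 0.6958], [0.0, 0.0, 0.0, 1.0]]
top [[412.52332034840214, 0.0, 278.8617823636335], [0.0, 412.52332034840214, 214.89478605476592], [0.0, 0.0, 1.0]] [[-0.0009, -0.992, 0.1264, 0.3938], [-1.0, 0.0003, -0.0048, 0.0607], [0.0047, -0.1264, -0.992, 1.3157], [0.0, 0.0, 0.0, 1.0]]
wrist [[308.3607039412607, 0.0, 280.5476661310903], [0.0, 308.3607039412607, 208.85052544008596], [0.0, 0.0, 1.0]] [[1.0, -0.0002, -0.0, -0.0007], [0.0002, 0.9579, 0.2872, -0.0742], [-0.0, -0.2872, 0.9579, -0.1423], [0.0, 0.0, 0.0, 1.0]]
```

View pics/scene0.png

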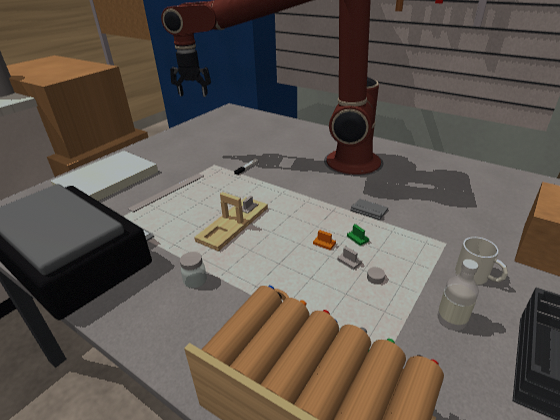

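View pics/top0.png

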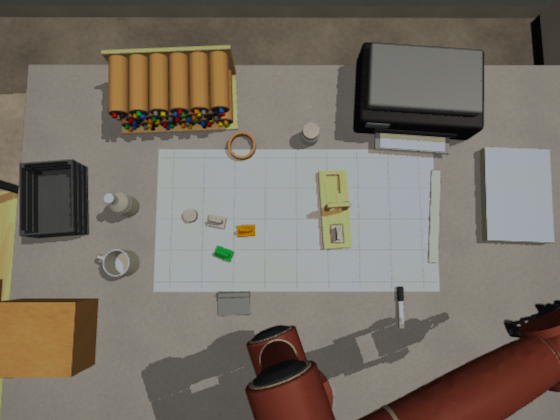

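View pics/wrist0.png

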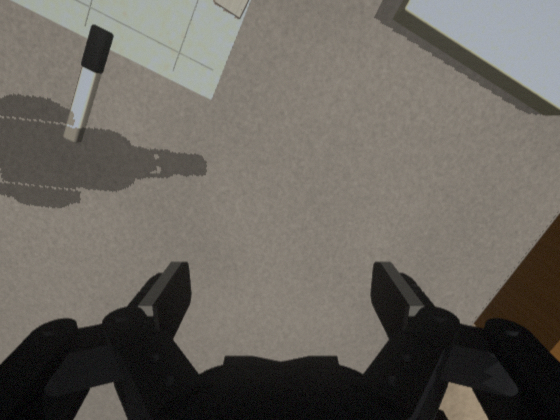

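The top view shows three rib blocks: grey at (217,222), orange at (246,231) and green at (224,253). The grey steel one next to the puck (190,215) fits the description. The carrier is at (335,210), with its empty pocket at (333,183) and the twin at (337,233). I'll confirm with an enlarged crop and measure.

```bash
cat >> h.py <<'E'
from scipy.spatial.transform import Rotation as R
def cam(d):
    if 'world_from_camera' in d: return np.array(d['world_from_camera'])
    T=np.eye(4); q=d['tr']; T[:3,:3]=R.from_quat([q[1],q[2],q[3],q[0]]).as_matrix(); T[:3,3]=d['tp']
    return T@d['hand_eye']
def ray(d,u,v,z):
    T=cam(d);r=T[:3,:3]@np.linalg.inv(d['K'])@np.array([u,v,1.]);o=T[:3,3]
    return o+r*(z-o[2])/r[2]
def cloud(d):
    T=cam(d);h,w=d['z_map'].shape;u,v=np.meshgrid(np.arange(w),np.arange(h));Z=d['z_map']
    P=np.stack([(u-d['K'][0,2])/d['K'][0,0]*Z,(v-d['K'][1,2])/d['K'][1,1]*Z,Z],-1)
    return P@T[:3,:3].T+T[:3,3]
def tri(d1,p1,d2,p2):
    A=[];b=[]
    M=np.zeros((3,3));c=np.zeros(3)
    for d,p in((d1,p1),(d2,p2)):
        T=cam(d);r=T[:3,:3]@np.linalg.inv(d['K'])@np.array([*p,1.]);r/=np.linalg.norm(r)
        Q=np.eye(3)-np.outer(r,r);M+=Q;c+=Q@T[:3,3]
    return np.linalg.solve(M,c)
E
python3 - <<'E'
from h import *
d=dict(np.load('top0.npz'));f=d['frame'][:,:,::-1]
a=cv2.resize(f[195:270,175:265],None,fx=4.4,fy=4.4,interpolation=cv2.INTER_CUBIC)
b=cv2.resize(f[165:255,305:365],None,fx=3.66,fy=3.66,interpolation=cv2.INTER_CUBIC)
cv2.imwrite('pics/c1.png',np.hstack([a[:329],b[:329]]))
e=dict(np.load('scene0.npz'));g=e['frame'][:,:,::-1]
cv2.imwrite('pics/c2.png',np.hstack([cv2.resize(g[180:255,185:275],None,fx=4,fy=4,interpolation=2),cv2.resize(g[215:290,305:395],None,fx=4,fy=4,interpolation=2)]))
P=cloud(d)
for n,(u,v) in dict(block=(217,221),puck=(190,215),orange=(246,231),green=(224,253),handle=(335,206),empt=(333,183),twin=(337,233),board=(322,205),tape=(230,146),jar=(310,131)).items(): print(n,P[v,u].round(4))
E
```

```text
block [0.5372 0.2467 0.0414]
puck [0.5587 0.3355 0.0202]
orange [0.5078 0.1579 0.0208]
green [0.438  0.223  0.0449]
handle [ 0.5743 -0.1115  0.1076]
empt [ 0.6652 -0.1212  0.0035]
twin [ 0.4987 -0.1239  0.0528]
board [ 0.5908 -0.0828  0.0192]
tape [0.7847 0.2127 0.0162]
jar [ 0.8144 -0.0423  0.0776]
```

View pics/c1.png

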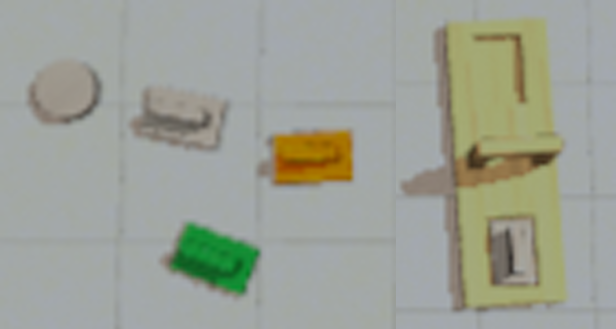

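View pics/c2.png

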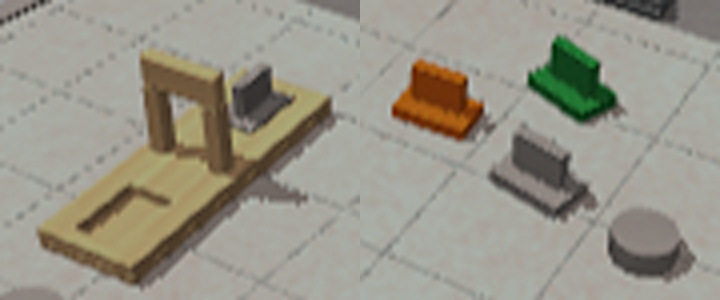

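Confirmed in the crop: the grey ribbed block, left of orange and above green, is the loose one. The carrier's long axis runs roughly along world x, with its empty pocket at the far end. Next I'll measure yaws coarsely and plan the hover.

```bash
cat >> h.py <<'E'
def yawtool():
    q=state()['tool_rot'];x=R.from_quat([q[1],q[2],q[3],q[0]]).as_matrix()[:,0];return np.degrees(np.arctan2(x[1],x[0]))
def plan(target,yaw,n,g=1,p0=None,y0=None):
    # rows to reach target pos & tool-x yaw in n rows, tool pointing down; shift in axes at row start
    s=state(); 
    p=np.array(s['tool_pos'] if p0 is None else p0);y=yawtool() if y0 is None else y0
    dy=((yaw-y+180)%360-180)/n
    st=(np.array(target)-p)/n
    for i in range(n):
        for a in [np.radians(y)]:
            X=np.array([np.cos(a),np.sin(a),0]);Y=np.array([np.sin(a),-np.cos(a),0])
        print([0,0,round(-dy/5,2)]+[round(float(v)/.04,2) for v in(st@X,st@Y,-st[2])]+[g]); y+=dy
E
python3 - <<'E'
from h import *
d=dict(np.load('top0.npz'));P=cloud(d);f=d['frame']
for n,c,r,zl,zh in(('block',(.537,.247),.045,.007,.06),('rib',(.537,.247),.045,.03,.06),('carrier',(.58,-.12),.17,.01,.03),('bar',(.575,-.115),.05,.085,.13)):
    m=(np.hypot(P[...,0]-c[0],P[...,1]-c[1])<r)&(P[...,2]>zl)&(P[...,2]<zh)
    q=P[m][:,:2].astype(np.float32); print(n,m.sum(),cv2.minAreaRect(q), np.median(P[m][:,2]))
plan([.53,.247,.16],-14,23)
E
```

```text
block 199 ((0.545051097869873, 0.2470046728849411), (0.05421300232410431, 0.07691442221403122), 18.877260208129883) 0.013319550140093783
rib 44 ((0.5416401028633118, 0.2547735571861267), (0.04007265716791153, 0.009568394161760807), 78.62080383300781) 0.04183320814511993
carrier 1768 ((0.5709525346755981, -0.12054525315761566), (0.22221149504184723, 0.2725539207458496), 57.743656158447266) 0.018252377750171522
bar 125 ((0.5811510682106018, -0.12093250453472137), (0.014465736225247383, 0.06902971863746643), 3.0465898513793945) 0.10461373005748165
[0, 0, np.float64(-0.44), -0.67, -0.64, 0.08, 1]
[0, 0, np.float64(-0.44), -0.64, -0.66, 0.08, 1]
[0, 0, np.float64(-0.44), -0.62, -0.68, 0.08, 1]
[0, 0, np.float64(-0.44), -0.59, -0.71, 0.08, 1]
[0, 0, np.float64(-0.44), -0.56, -0.73, 0.08, 1]
[0, 0, np.float64(-0.44), -0.54, -0.75, 0.08, 1]
[0, 0, np.float64(-0.44), -0.51, -0.77, 0.08, 1]
[0, 0, np.float64(-0.44), -0.48, -0.79, 0.08, 1]
[0, 0, np.float64(-0.44), -0.45, -0.81, 0.08, 1]
[0, 0, np.float64(-0.44), -0.42, -0.82, 0.08, 1]
[0, 0, np.float64(-0.44), -0.39, -0.84, 0.08, 1]
[0, 0, np.float64(-0.44), -0.35, -0.85, 0.08, 1]
[0, 0, np.float64(-0.44), -0.32, -0.87, 0.08, 1]
[0, 0, np.float64(-0.44), -0.29, -0.88, 0.08, 1]
[0, 0, np.float64(-0.44), -0.25, -0.89, 0.08, 1]
[0, 0, np.float64(-0.44), -0.22, -0.9, 0.08, 1]
[0, 0, np.float64(-0.44), -0.19, -0.9, 0.08, 1]
[0, 0, np.float64(-0.44), -0.15, -0.91, 0.08, 1]
[0, 0, np.float64(-0.44), -0.12, -0.92, 0.08, 1]
[0, 0, np.float64(-0.44), -0.08, -0.92, 0.08, 1]
[0, 0, np.float64(-0.44), -0.05, -0.92, 0.08, 1]
[0, 0, np.float64(-0.44), -0.01, -0.92, 0.08, 1]
[0, 0, np.float64(-0.44), 0.02, -0.92, 0.08, 1]
```

Request:
{"method": "carry_out", "body": {
  "moves": [
    [[0,0,-0.44,-0.67,-0.64,0.08,1],[0,0,-0.44,-0.64,-0.66,0.08,1],[0,0,-0.44,-0.62,-0.68,0.08,1],[0,0,-0.44,-0.59,-0.71,0.08,1],[0,0,-0.44,-0.56,-0.73,0.08,1],[0,0,-0.44,-0.54,-0.75,0.08,1],[0,0,-0.44,-0.51,-0.77,0.08,1],[0,0,-0.44,-0.48,-0.79,0.08,1]]
  ]
}}

```text
time: 0.82
tool_pos: [0.3621, -0.279, 0.2052]
tool_rot: [-0.0, 0.919, -0.394, -0.0]
contact_force: [0.5, -0.9, 0.6]
gripper_width: 0.997
```

Request:
{"method": "carry_out", "body": {
  "moves": [
    [[0,0,-0.44,-0.45,-0.81,0.08,1],[0,0,-0.44,-0.42,-0.82,0.08,1],[0,0,-0.44,-0.39,-0.84,0.08,1],[0,0,-0.44,-0.35,-0.85,0.08,1],[0,0,-0.44,-0.32,-0.87,0.08,1],[0,0,-0.44,-0.29,-0.88,0.08,1],[0,0,-0.44,-0.25,-0.89,0.08,1],[0,0,-0.44,-0.22,-0.9,0.08,1]]
  ]
}}

```text
time: 1.48
tool_pos: [0.4506, 0.0035, 0.1799]
tool_rot: [0.0, 0.969, -0.249, 0.0]
contact_force: [0.6, -0.9, 0.3]
gripper_width: 1.001
```

Request:
{"method": "carry_out", "body": {
  "moves": [
    [[0,0,-0.44,-0.19,-0.9,0.08,1],[0,0,-0.44,-0.15,-0.91,0.08,1],[0,0,-0.44,-0.12,-0.92,0.08,1],[0,0,-0.44,-0.08,-0.92,0.08,1],[0,0,-0.44,-0.05,-0.92,0.08,1],[0,0,-0.44,-0.01,-0.92,0.08,1],[0,0,-0.44,0.02,-0.92,0.08,1],[0,0,0,0,0,0,1]]
  ]
}}

```text
time: 2.15
tool_pos: [0.5269, 0.2531, 0.1563]
tool_rot: [-0.001, 0.993, -0.115, -0.001]
contact_force: [-1.0, -1.0, 0.0]
gripper_width: 1.004
```

```bash
python3 - <<'E'
from h import *
s=state();print(s['time'],s['tool_pos'],yawtool(),s['joint_pos'].round(2)); snap('wrist','w1'); print(state()['tool_pos'])
E
```

```text
2.15 [0.52685841 0.25308699 0.15632978] -13.177588087666606 [0.32 0.01 1.78 0.   1.35 0.55]
[0.52636221 0.25066317 0.15647356]
```

View pics/w1.png

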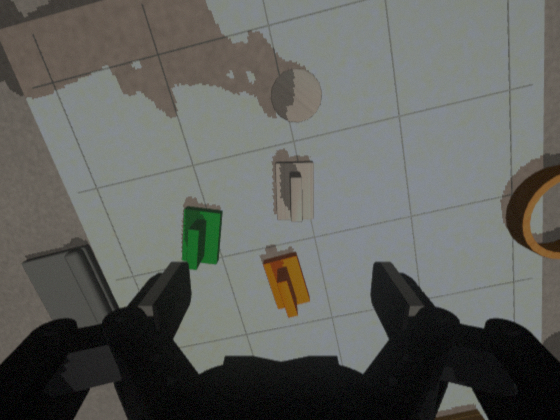

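The wrist view shows the loose block at about (293,188), the puck at (297,96), green at (201,237) and orange at (287,280). The arm was still settling, so I'll retake the image and fit the rib.

```bash
python3 - <<'E'
from h import *
d0=snap('wrist','w2'); d=dict(np.load('w2.npz'));s=state();print(s['tool_pos'],d['tp'],yawtool())
P=cloud(d)
for zl,zh in((.034,.06),(.006,.03),(.006,.06)):
    m=(np.hypot(P[...,0]-.54,P[...,1]-.25)<.045)&(P[...,2]>zl)&(P[...,2]<zh)
    m=cv2.morphologyEx(m.astype(np.uint8),cv2.MORPH_OPEN,np.ones((3,3)))>0
    print(m.sum(),np.argwhere(m).mean(0),cv2.minAreaRect(P[m][:,:2].astype(np.float32)),np.median(P[m][:,2]))
f=d['frame'][:,:,::-1];cv2.imwrite('pics/w2c.png',cv2.resize(f[140:240,250:350],None,fx=6,fy=6,interpolation=2))
E
```

```text
[0.52624229 0.24915621 0.15675039] [0.52636221 0.25066317 0.15647356] -13.392196334500209
529 [194.67863894 295.75614367] ((0.5411142706871033, 0.2559336721897125), (0.040029481053352356, 0.009624814614653587), 77.38006591796875) 0.041457108497762074
1656 [184.83756039 294.16364734] ((0.5413339734077454, 0.2560212016105652), (0.05580262094736099, 0.03584226965904236), 78.4069595336914) 0.011515446792023792
2202 [187.18710263 294.52497729] ((0.5413339734077454, 0.2560212016105652), (0.05580262094736099, 0.03584226965904236), 78.4069595336914) 0.011840078579380242
```

View pics/w2c.png

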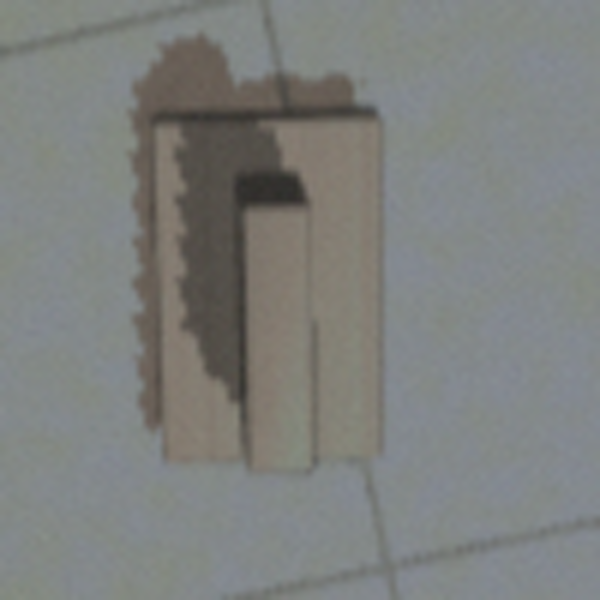

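```bash
python3 - <<'E'
from h import *
s=state();print(s['tool_pos'],yawtool())
plan([.5413,.2557,s['tool_pos'][2]],-12.1,2)
plan([.5413,.2557,.050],-12.1,4,p0=[.5413,.2557,s['tool_pos'][2]],y0=-12.1)
E
```

```text
[0.52624229 0.24915621 0.15675039] -13.392196334500209
[0, 0, np.float64(-0.13), 0.16, -0.12, -0.0, 1]
[0, 0, np.float64(-0.13), 0.17, -0.12, -0.0, 1]
[0, 0, -0.0, 0.0, 0.0, 0.67, 1]
[0, 0, -0.0, 0.0, 0.0, 0.67, 1]
[0, 0, -0.0, 0.0, 0.0, 0.67, 1]
[0, 0, -0.0, 0.0, 0.0, 0.67, 1]
```

Request:
{"method": "carry_out", "body": {
  "moves": [
    [[0,0,-0.13,0.16,-0.12,0,1],[0,0,-0.13,0.17,-0.12,0,1],[0,0,0,0,0,0.67,1],[0,0,0,0,0,0.67,1],[0,0,0,0,0,0.67,0.4],[0,0,0,0,0,0.67,0.0],[0,0,0,0,0,0,0.0],[0,0,0,0,0,0,0.0]]
  ]
}}

```text
time: 2.92
tool_pos: [0.541, 0.2533, 0.0492]
tool_rot: [0.001, 0.994, -0.107, -0.002]
contact_force: [0.9, 0.0, 0.5]
gripper_width: 0.5
```

Request:
{"method": "carry_out", "body": {
  "moves": [
    [[0,0,0,0,0,0,0.0],[0,0,0,0,0,0,0.0]]
  ]
}}

```text
time: 3.08
tool_pos: [0.5438, 0.2549, 0.0534]
tool_rot: [-0.001, 0.994, -0.107, 0.002]
contact_force: [-0.0, -0.7, 0.5]
gripper_width: 0.499
```

```bash
python3 - <<'E'
from h import *
s=state();print(s['tool_pos'],yawtool(),s['gripper_width'],s['contact_force']); snap('wrist','w3')
E
```

```text
[0.5438105  0.25487535 0.05335175] -12.243703484800697 0.4993205582251908 [-0.02778859 -0.67566583  0.49029174]
```

View pics/w3.png

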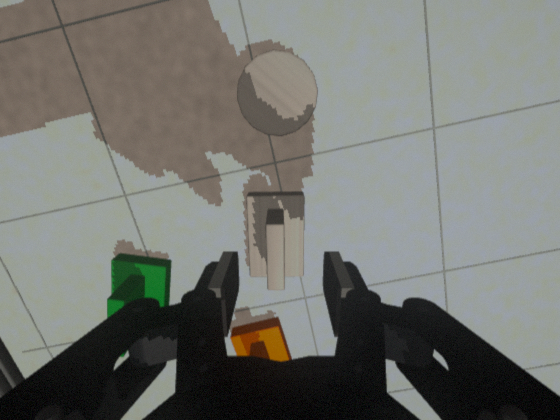

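Rib at column 276 against a finger midpoint of 281, so it sits about 2.5 mm to the left, which agrees with the pose reading. I'll correct, descend and grip.

Request:
{"method": "carry_out", "body": {
  "moves": [
    [[0,0,0,-0.06,-0.02,0,0.0],[0,0,0,0,0,0.4,0.0],[0,0,0,0,0,0.4,0.0],[0,0,0,0,0,0,0.0],[0,0,0,0,0,0,0.0],[0,0,0,0,0,0,0.0]]
  ]
}}

```text
time: 3.63
tool_pos: [0.5402, 0.2562, 0.0197]
tool_rot: [-0.0, 0.994, -0.106, 0.001]
contact_force: [0.1, -0.2, -0.5]
gripper_width: 0.503
```

```bash
python3 - <<'E'
from h import *
for i in range(4):
    s=state();print(s['tool_pos'],yawtool(),s['gripper_width'],s['contact_force'])
    if i==1: snap('wrist','w4')
    if i==2: grab_frame('top')
E
```

```text
[0.54023255 0.25624408 0.01973883] -12.205531115606558 0.5025259946347804 [ 0.09859726 -0.15182829 -0.4562855 ]
[0.54023255 0.25624408 0.01973883] -12.205531115606558 0.5025259946347804 [ 0.09859726 -0.15182829 -0.4562855 ]
[0.5405185  0.25632442 0.02002581] -12.204849146936608 0.5025346707855739 [-0.4600699   0.32146661 -0.97421851]
[0.54059973 0.25630554 0.02010169] -12.209046102332737 0.5005202216755403 [ 0.44348465  0.55633767 -0.29236435]
```

View pics/w4.png

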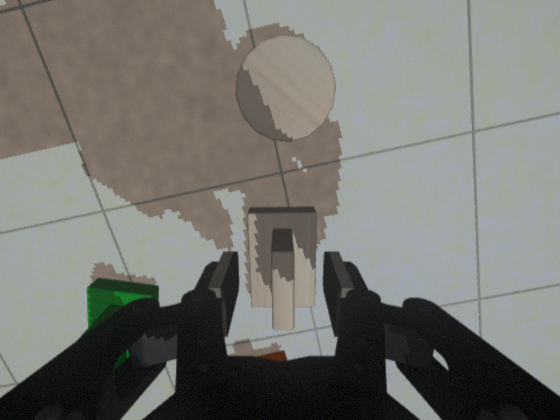

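Request:
{"method": "carry_out", "body": {
  "moves": [
    [[0,0,0,0.02,0,0.06,0.0],[0,0,0,0,0,0,-1],[0,0,0,0,0,0,-1],[0,0,0,0,0,0,-1],[0,0,0,0,0,0,-1],[0,0,0,0,0,0,-1],[0,0,0,0,0,0,-1],[0,0,0,0,0,0,-1]]
  ]
}}

```text
time: 4.4
tool_pos: [0.5406, 0.2558, 0.0164]
tool_rot: [-0.0, 0.994, -0.106, 0.0]
contact_force: [0.3, 0.3, 1.9]
gripper_width: 0.103
```

Request:
{"method": "carry_out", "body": {
  "moves": [
    [[0,0,0,0,0,0,-1],[0,0,0,0,0,0,-1]]
  ]
}}

```text
time: 4.57
tool_pos: [0.5406, 0.2558, 0.0164]
tool_rot: [-0.0, 0.994, -0.106, 0.0]
contact_force: [-0.1, -0.4, 2.4]
gripper_width: 0.103
```

Request:
{"method": "carry_out", "body": {
  "moves": [
    [[0,0,0,0,0,-0.5,-1],[0,0,0,0,0,-0.8,-1],[0,0,0,0,0,-0.9,-1],[0,0,0,0,0,-0.9,-1],[0,0,0,0,0,-0.4,-1],[0,0,0,0,0,0,-1]]
  ]
}}

```text
time: 5.07
tool_pos: [0.543, 0.2567, 0.1614]
tool_rot: [-0.002, 0.994, -0.106, 0.004]
contact_force: [0.6, 0.4, -1.9]
gripper_width: 0.101
```

```bash
python3 - <<'E'
from h import *
s=state();print(s['tool_pos'],yawtool(),s['gripper_width'],s['contact_force']); snap('wrist','w5')
d=dict(np.load('top0.npz'));P=cloud(d)
b=(P[...,2]>.085)&(P[...,2]<.13)&(np.hypot(P[...,0]-.58,P[...,1]+.12)<.05)
print(cv2.minAreaRect(P[b][:,:2].astype(np.float32)))
f=d['frame'].astype(int);m=((f[...,0]+f[...,1])/2-f[...,2]>25)&(np.hypot(P[...,0]-.58,P[...,1]+.12)<.16)&(abs(P[...,2]-.018)<.004)
print(m.sum(),cv2.minAreaRect(P[m][:,:2].astype(np.float32)))
E
```

```text
[0.54301441 0.2567049  0.16140103] -12.208867880428048 0.10089600419969777 [ 0.63456945  0.37924246 -1.94211279]
((0.5811510682106018, -0.12093250453472137), (0.014465736225247383, 0.06902971863746643), 3.0465898513793945)
1294 ((0.5806552767753601, -0.12181942164897919), (0.24870263040065765, 0.08871320635080338), 3.0030641555786133)
```

View pics/w5.png

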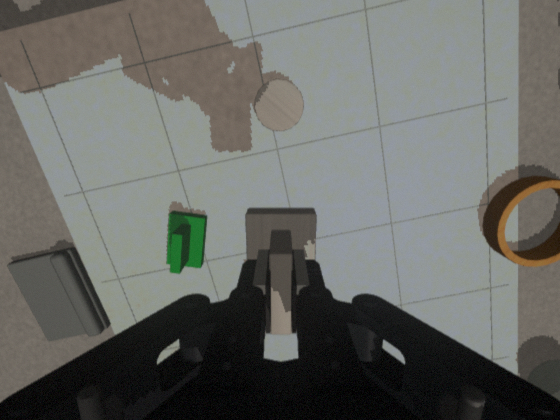

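The block is held (width 0.101) and lifted, seen at (281,270). The carrier fits as centre (0.581,-0.121) with its long axis at 3.0°. I'll carry the block to a view point short of the pocket, yaw -87°.

```bash
python3 - <<'E'
from h import *
s=state();p=s['tool_pos'];print(p,yawtool())
plan([.595,-.1206,.168],-87,16,g=-1)
E
```

```text
[0.54138481 0.2561373  0.15790217] -12.2104566800422
[0, 0, np.float64(0.93), 0.21, 0.56, -0.02, -1]
[0, 0, np.float64(0.93), 0.25, 0.54, -0.02, -1]
[0, 0, np.float64(0.93), 0.29, 0.52, -0.02, -1]
[0, 0, np.float64(0.93), 0.34, 0.49, -0.02, -1]
[0, 0, np.float64(0.93), 0.37, 0.46, -0.02, -1]
[0, 0, np.float64(0.93), 0.41, 0.43, -0.02, -1]
[0, 0, np.float64(0.93), 0.44, 0.4, -0.02, -1]
[0, 0, np.float64(0.93), 0.48, 0.36, -0.02, -1]
[0, 0, np.float64(0.93), 0.5, 0.32, -0.02, -1]
[0, 0, np.float64(0.93), 0.53, 0.28, -0.02, -1]
[0, 0, np.float64(0.93), 0.55, 0.23, -0.02, -1]
[0, 0, np.float64(0.93), 0.56, 0.19, -0.02, -1]
[0, 0, np.float64(0.93), 0.58, 0.14, -0.02, -1]
[0, 0, np.float64(0.93), 0.59, 0.09, -0.02, -1]
[0, 0, np.float64(0.93), 0.59, 0.04, -0.02, -1]
[0, 0, np.float64(0.93), 0.59, -0.0, -0.02, -1]
```

Request:
{"method": "carry_out", "body": {
  "moves": [
    [[0,0,0.93,0.21,0.56,-0.03,-1],[0,0,0.93,0.25,0.54,-0.03,-1],[0,0,0.93,0.29,0.52,-0.03,-1],[0,0,0.93,0.34,0.49,-0.02,-1],[0,0,0.93,0.37,0.46,-0.02,-1],[0,0,0.93,0.41,0.43,-0.02,-1],[0,0,0.93,0.44,0.4,-0.02,-1],[0,0,0.93,0.48,0.36,-0.02,-1]]
  ]
}}

```text
time: 5.78
tool_pos: [0.5649, 0.066, 0.1594]
tool_rot: [0.001, 0.908, -0.42, -0.003]
contact_force: [0.9, 0.2, -2.6]
gripper_width: 0.107
```

Request:
{"method": "carry_out", "body": {
  "moves": [
    [[0,0,0.93,0.5,0.32,-0.02,-1],[0,0,0.93,0.53,0.28,-0.02,-1],[0,0,0.93,0.55,0.23,-0.02,-1],[0,0,0.93,0.56,0.19,-0.02,-1],[0,0,0.93,0.58,0.14,-0.02,-1],[0,0,0.93,0.59,0.09,-0.02,-1],[0,0,0.93,0.59,0.04,-0.02,-1],[0,0,0.93,0.59,0,-0.02,-1]]
  ]
}}

```text
time: 6.45
tool_pos: [0.5927, -0.1216, 0.1657]
tool_rot: [0.001, 0.726, -0.687, -0.003]
contact_force: [0.4, -0.3, -1.8]
gripper_width: 0.102
```

Request:
{"method": "carry_out", "body": {
  "moves": [
    [[0,0,0,0,0,0,-1],[0,0,0,0,0,0,-1],[0,0,0,0,0,0,-1],[0,0,0,0,0,0,-1]]
  ]
}}

```text
time: 6.78
tool_pos: [0.5936, -0.12, 0.1681]
tool_rot: [0.001, 0.728, -0.685, -0.002]
contact_force: [0.5, 0.6, -2.9]
gripper_width: 0.105
```

```bash
python3 - <<'E'
from h import *
s=state();print(s['tool_pos'],yawtool(),s['gripper_width'],s['contact_force']); snap('wrist','w6'); print(state()['tool_pos'])
E
```

```text
[ 0.5936337  -0.12001028  0.16805425] -86.53662624499141 0.10531478423288848 [ 0.49603282  0.56973029 -2.91498666]
[ 0.59395284 -0.12002953  0.16868541]
```

View pics/w6.png

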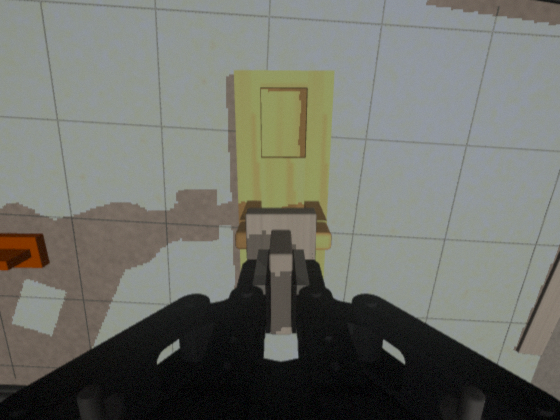

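The pocket is clearly seen at (284,122), and the held block at (281,230) is square to it. I'll measure both.

```bash
python3 - <<'E'
from h import *
d=dict(np.load('w6.npz'));P=cloud(d);f=d['frame'].astype(int)
r=lambda m:cv2.minAreaRect(P[m][:,:2].astype(np.float32))
near=(abs(P[...,0]-.66)<.06)&(abs(P[...,1]+.12)<.06)
op=lambda m:cv2.morphologyEx(m.astype(np.uint8),cv2.MORPH_OPEN,np.ones((3,3)))>0
m=op(near&(abs(P[...,2]-.008)<.004)&(abs(P[...,0]-.66)<.035)&(abs(P[...,1]+.118)<.026)); print('floor',m.sum(),r(m),np.median(P[m][:,2]))
m=op((abs(P[...,2]-.018)<.004)&(abs(P[...,1]+.12)<.07)&(P[...,0]>.6)&(P[...,0]<.75)); print('board',m.sum(),r(m),np.median(P[m][:,2]))
q=P[m];print(q[:,0].max())
# pocket rim corners: clicked contour of dark/floor: use hole of the board mask
hole=np.zeros(m.shape,np.uint8);cs,h=cv2.findContours(m.astype(np.uint8),cv2.RETR_CCOMP,cv2.CHAIN_APPROX_NONE)
for c,hh in zip(cs,h[0]):
    if hh[3]>=0 and cv2.contourArea(c)>300:
        pts=np.array([ray(d,u,v,.018)[:2] for u,v in c[:,0]],np.float32);print('hole',cv2.minAreaRect(pts))
# held block in tool frame
T=np.eye(4);qq=d['tr'];T[:3,:3]=R.from_quat([qq[1],qq[2],qq[3],qq[0]]).as_matrix();T[:3,3]=d['tp']
L=(P-T[:3,3])@T[:3,:3]
m=op((abs(L[...,0])<.03)&(L[...,1]<-.018)&(L[...,1]>-.05)&(L[...,2]>-.01)&(L[...,2]<.02))
print('held',m.sum(),cv2.minAreaRect(L[m][:,:2].astype(np.float32)),np.percentile(L[m],[1,50,99],axis=0).round(4).tolist())
E
```

```text
floor 3104 ((0.661090612411499, -0.11699938029050827), (0.06208411976695061, 0.04212649539113045), 2.959538459777832) 0.007536553671067037
board 8187 ((0.6521979570388794, -0.11744900047779083), (0.10784883052110672, 0.08828360587358475), 3.1457455158233643) 0.017520055030736004
0.7082520522477991
hole ((0.6622402667999268, -0.11821814626455307), (0.06444825977087021, 0.044799257069826126), 2.3467633724212646)
held 1806 ((-0.0010628383606672287, -0.02296886220574379), (0.00992339476943016, 0.03599139675498009), 89.9645767211914) [[-0.0185, -0.0278, -0.0082], [-0.0008, -0.0238, 0.0049], [0.0164, -0.0182, 0.0147]]
```

```bash
python3 - <<'E'
from h import *
s=state();p=s['tool_pos'];print(p,yawtool())
plan([.6611,-.118,p[2]],-87,3,g=-1)
print((p[2]-.055)/.04)
E
```

```text
[ 0.59395284 -0.12002953  0.16868541] -86.53199083819217
[0, 0, np.float64(0.03), 0.02, -0.56, -0.0, -1]
[0, 0, np.float64(0.03), 0.02, -0.56, -0.0, -1]
[0, 0, np.float64(0.03), 0.01, -0.56, -0.0, -1]
2.842135216440578
```

Request:
{"method": "carry_out", "body": {
  "moves": [
    [[0,0,0.03,0.02,-0.56,0,-1],[0,0,0.03,0.02,-0.56,0,-1],[0,0,0.03,0.01,-0.56,0,-1],[0,0,0,0,0,0.7,-1],[0,0,0,0,0,0.8,-1],[0,0,0,0,0,0.8,-1],[0,0,0,0,0,0.54,-1],[0,0,0,0,0,0,-1]]
  ]
}}

```text
time: 7.5
tool_pos: [0.657, -0.1169, 0.049]
tool_rot: [0.003, 0.726, -0.688, -0.006]
contact_force: [-1.7, -0.0, -3.3]
gripper_width: 0.103
```

Request:
{"method": "carry_out", "body": {
  "moves": [
    [[0,0,0,0,0,0,-1],[0,0,0,0,0,0,-1],[0,0,0,0,0,0,-1],[0,0,0,0,0,0,-1]]
  ]
}}

```text
time: 7.83
tool_pos: [0.6637, -0.1197, 0.0595]
tool_rot: [-0.001, 0.725, -0.689, 0.002]
contact_force: [-0.8, -0.8, -2.1]
gripper_width: 0.102
```

```bash
python3 - <<'E'
from h import *
s=state();print(s['tool_pos'],yawtool(),s['gripper_width'],s['contact_force']); snap('wrist','w7');snap('scene','s7'); s=state();print(s['tool_pos'],yawtool())
d=dict(np.load('w7.npz'));f=d['frame'][:,:,::-1]
g=np.load('s7.npz')['frame'][:,:,::-1]
cv2.imwrite('pics/c7.png',np.hstack([cv2.resize(f[100:340,160:400],(400,400)),cv2.resize(g[160:260,180:280],(400,400),interpolation=2)]))
E
```

```text
[ 0.66366209 -0.11972025  0.05952264] -87.04805204492446 0.10215358307632554 [-0.76151151 -0.75786922 -2.09626956]
[ 0.66302734 -0.11966298  0.05861908] -87.0636460076906
```

View pics/c7.png

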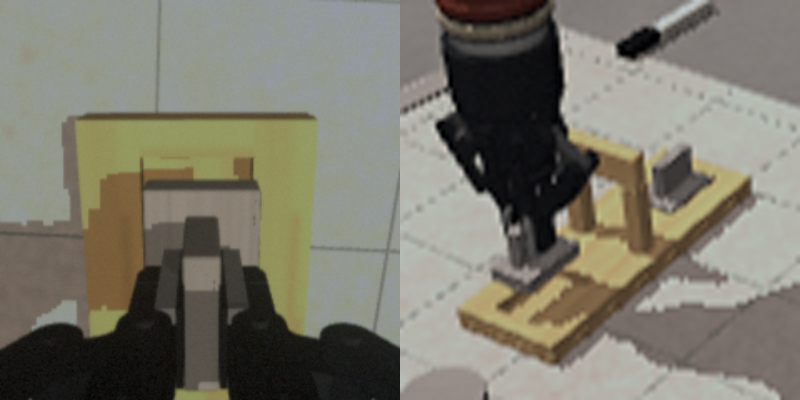

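```bash
cat > rel.py <<'E'
from h import *
import sys
def rel(tag,zb):
    d=dict(np.load(tag+'.npz'));P=cloud(d)
    T=np.eye(4);qq=d['tr'];T[:3,:3]=R.from_quat([qq[1],qq[2],qq[3],qq[0]]).as_matrix();T[:3,3]=d['tp']
    L=(P-T[:3,3])@T[:3,:3]
    op=lambda m:cv2.morphologyEx(m.astype(np.uint8),cv2.MORPH_OPEN,np.ones((3,3)))>0
    m=op((abs(L[...,0])<.03)&(L[...,1]<-.015)&(L[...,1]>-.04)&(abs(L[...,2]-.0045)<.004))
    a=L[m];print('base',m.sum(),np.percentile(a[:,0],[1,99]),'far y',np.percentile(a[:,1],1),np.median(a[:,2]))
    m=op((abs(P[...,2]-.018)<.004)&(abs(L[...,0])<.06)&(L[...,1]<-.035)&(L[...,1]>-.09)); 
    a=L[m];x=a[:,0];y=a[:,1];rc=cv2.minAreaRect(a[:,:2].astype(np.float32));print('board x',np.percentile(x,[.5,99.5]),'far y',np.percentile(y,.5),rc)
E
python3 - <<'E'
from rel import *
s=state();print(s['tool_pos'])
rel('w7',0)
grab_frame('top');grab_frame('top');s=state();print(s['tool_pos'],yawtool())
d=snap('wrist','w8');rel('w8',0);print(state()['tool_pos'])
E
```

```text
[ 0.66302734 -0.11966298  0.05861908]
base 1658 [-0.01859368  0.01640215] far y -0.02766180246454928 0.0049004111934660265
board x [-0.04663106  0.04063623] far y -0.04250561062438009 ((-0.0029057562351226807, -0.038793377578258514), (0.08826698362827301, 0.007577911484986544), 0.0061548324301838875)
[ 0.66240262 -0.119534    0.05763453] -87.06208780942049
base 1654 [-0.01864681  0.0163757 ] far y -0.02762082123663073 0.004870090372656849
board x [-0.04612202  0.04091906] far y -0.04384494636602283 ((-0.0025050006806850433, -0.0394931435585022), (0.008854220621287823, 0.08813300728797913), 89.85177612304688)
[ 0.66218864 -0.11952515  0.05727226]
```

Relative to the pocket the block is +1.5 mm in tool x and about -1 mm in tool y. I'll correct that and lower gently.

Request:
{"method": "carry_out", "body": {
  "moves": [
    [[0,0,0,-0.04,0.02,0,-1],[0,0,0,0,0,0.1,-1],[0,0,0,0,0,0.1,-1],[0,0,0,0,0,0.1,-1],[0,0,0,0,0,0.1,-1],[0,0,0,0,0,0.0,-1],[0,0,0,0,0,0,-1],[0,0,0,0,0,0,-1]]
  ]
}}

```text
time: 8.75
tool_pos: [0.661, -0.1178, 0.0404]
tool_rot: [0.0, 0.725, -0.689, -0.0]
contact_force: [-0.3, -1.6, -2.5]
gripper_width: 0.104
```

```bash
python3 - <<'E'
from rel import *
s=state();print(s['tool_pos'],yawtool(),s['contact_force'])
d=snap('wrist','w9');rel('w9',0);print(state()['tool_pos'])
E
```

```text
[ 0.66101985 -0.11782692  0.04042904] -87.06348904164415 [-0.33585028 -1.58168264 -2.50554162]
base 1654 [-0.01862266  0.01639416] far y -0.02764937617466798 0.004887109323577954
board x [-0.04446337  0.04268236] far y -0.04520112175855711 ((-0.0007430687546730042, -0.040146730840206146), (0.01034183707088232, 0.0884803980588913), 89.94734954833984)
[ 0.66114991 -0.11787114  0.04064632]
```

Request:
{"method": "carry_out", "body": {
  "moves": [
    [[0,0,0,0,0,0.1,-1],[0,0,0,0,0,0.1,-1],[0,0,0,0,0,0.1,-1],[0,0,0,0,0,0.08,-1],[0,0,0,0,0,0,-1],[0,0,0,0,0,0,-1],[0,0,0,0,0,0,-1],[0,0,0,0,0,0,-1]]
  ]
}}

```text
time: 9.47
tool_pos: [0.6609, -0.1178, 0.0251]
tool_rot: [0.0, 0.725, -0.689, -0.0]
contact_force: [-0.1, 0.4, -2.3]
gripper_width: 0.106
```

```bash
python3 - <<'E'
from rel import *
s=state();print(s['tool_pos'],yawtool(),s['contact_force'])
d=snap('wrist','w10');rel('w10',0);print(state()['tool_pos'])
E
```

```text
[ 0.66087415 -0.11775851  0.02514744] -87.0640059924823 [-0.10365376  0.40568641 -2.2850791 ]
base 4314 [-0.02928846  0.02935571] far y -0.03973594394405546 0.007000753411746398
board x [-0.04430095  0.04275883] far y -0.045344664868730206 ((-0.0007441900670528412, -0.04023567959666252), (0.01045282557606697, 0.08842137455940247), 89.98118591308594)
[ 0.66089496 -0.11779581  0.02520342]
```

View pics/w10.png

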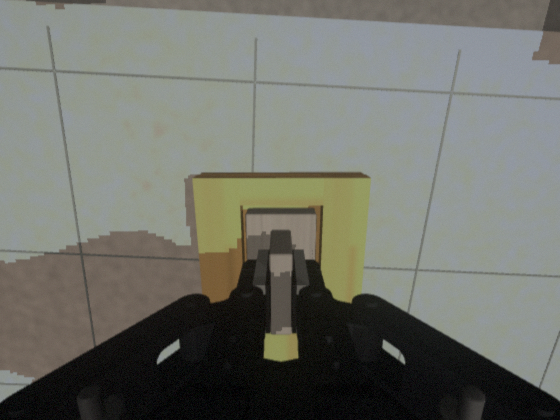

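The block is inside the pocket with an even margin, about 1 mm above the floor. I'll lower to contact.

Request:
{"method": "carry_out", "body": {
  "moves": [
    [[0,0,0,0,0,0.03,-1],[0,0,0,0,0,0,-1],[0,0,0,0,0,0,-1],[0,0,0,0,0,0,-1]]
  ]
}}

```text
time: 9.85
tool_pos: [0.6612, -0.1179, 0.0244]
tool_rot: [-0.0, 0.725, -0.689, 0.0]
contact_force: [0.6, 0.2, -0.8]
gripper_width: 0.104
```

Request:
{"method": "carry_out", "body": {
  "moves": [
    [[0,0,0,0,0,0.01,-1],[0,0,0,0,0,0,-0.6],[0,0,0,0,0,0,-0.3],[0,0,0,0,0,0,0],[0,0,0,0,0,0,0],[0,0,0,0,0,0,0]]
  ]
}}

```text
time: 10.35
tool_pos: [0.661, -0.1178, 0.0237]
tool_rot: [-0.0, 0.725, -0.689, 0.0]
contact_force: [-0.4, 0.6, -0.1]
gripper_width: 0.499
```

Request:
{"method": "carry_out", "body": {
  "moves": [
    [[0,0,0,0,0,-0.2,0],[0,0,0,0,0,-0.5,0],[0,0,0,0,0,-0.8,0],[0,0,0,0,0,-0.9,0],[0,0,0,0,0,-0.9,0],[0,0,0,0,0,-0.5,0],[0,0,0,0,0,0,0],[0,0,0,0,0,0,0]]
  ]
}}

```text
time: 11.02
tool_pos: [0.6622, -0.1181, 0.1788]
tool_rot: [-0.001, 0.725, -0.689, 0.002]
contact_force: [0.6, -0.5, 0.0]
gripper_width: 0.502
```

```bash
python3 - <<'E'
from rel import *
s=state();print(s['tool_pos'],yawtool(),s['contact_force'],s['joint_pos'].round(2))
d=snap('wrist','w11');snap('scene','s11');snap('top','t11')
g=np.load('s11.npz')['frame'][:,:,::-1];f=np.load('w11.npz')['frame'][:,:,::-1]
cv2.imwrite('pics/c11.png',np.hstack([cv2.resize(f,(466,350)),cv2.resize(g[170:257,190:273],(334,350),interpolation=2)]))
E
```

```text
[ 0.66219298 -0.11813708  0.17875357] -87.06250936780897 [ 0.57998012 -0.51987622  0.00277429] [-0.29  0.19  1.55  0.    1.39  1.23]
```

View pics/c11.png

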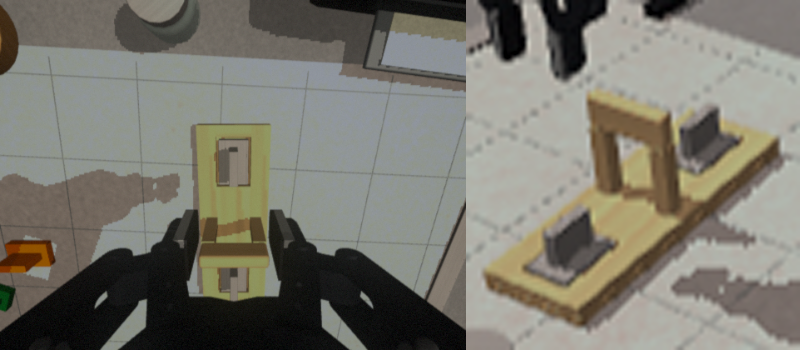

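Both weights are seated: the new one at (233,160) left panel, with the handle bar at (235,255) and the twin behind it. I'll measure the seat and the bar.

```bash
python3 - <<'E'
from h import *
op=lambda m:cv2.morphologyEx(m.astype(np.uint8),cv2.MORPH_OPEN,np.ones((3,3)))>0
for t in('w11','t11'):
    d=dict(np.load(t+'.npz'));P=cloud(d);g=d['frame'].astype(int);yel=(g[...,0]+g[...,1])/2-g[...,2]
    a=P[op((abs(P[...,0]-.582)<.03)&(abs(P[...,1]+.12)<.05)&(P[...,2]>.095)&(P[...,2]<.115)&(yel>15))]
    print(t,'bar',len(a),cv2.minAreaRect(a[:,:2].astype(np.float32)),np.median(a[:,2]))
    a=P[op((abs(P[...,0]-.661)<.035)&(abs(P[...,1]+.117)<.026)&(P[...,2]>.012)&(P[...,2]<.03)&(yel<20))]
    print('base',len(a),np.percentile(a[:,2],[10,50,90]) if len(a) else 0, cv2.minAreaRect(a[:,:2].astype(np.float32)) if len(a) else 0)
    a=P[op((abs(P[...,0]-.661)<.035)&(abs(P[...,1]+.117)<.026)&(P[...,2]>.04)&(P[...,2]<.06))]
    print('rib',len(a),np.median(a[:,2]) if len(a) else 0, cv2.minAreaRect(a[:,:2].astype(np.float32)) if len(a) else 0)
s=state();print(s['tool_pos'])
plan([.581,-.121,.18],3,18,g=0)
E
```

```text
w11 bar 1624 ((0.5822449326515198, -0.12132492661476135), (0.01433593314141035, 0.06997977942228317), 2.651395559310913) 0.10390536291235937
base 1401 [0.01856279 0.01954485 0.02044616] ((0.6615896821022034, -0.1171690970659256), (0.055449459701776505, 0.03523433208465576), 2.1730971336364746)
rib 481 0.049426968957727024 ((0.6611672043800354, -0.11682333797216415), (0.04021946340799332, 0.009322994388639927), 2.8169209957122803)
t11 bar 0 ((0.0, 0.0), (0.0, 0.0), 0.0) nan
base 0 0 0
rib 0 0 0
[ 0.65982028 -0.11743692  0.1735482 ]
[0, 0, np.float64(-1.0), -0.0, 0.11, -0.01, 0]
[0, 0, np.float64(-1.0), -0.01, 0.11, -0.01, 0]
[0, 0, np.float64(-1.0), -0.02, 0.11, -0.01, 0]
[0, 0, np.float64(-1.0), -0.03, 0.11, -0.01, 0]
[0, 0, np.float64(-1.0), -0.04, 0.1, -0.01, 0]
[0, 0, np.float64(-1.0), -0.05, 0.1, -0.01, 0]
[0, 0, np.float64(-1.0), -0.06, 0.09, -0.01, 0]
[0, 0, np.float64(-1.0), -0.06, 0.09, -0.01, 0]
[0, 0, np.float64(-1.0), -0.07, 0.08, -0.01, 0]
[0, 0, np.float64(-1.0), -0.08, 0.08, -0.01, 0]
[0, 0, np.float64(-1.0), -0.08, 0.07, -0.01, 0]
[0, 0, np.float64(-1.0), -0.09, 0.06, -0.01, 0]
[0, 0, np.float64(-1.0), -0.1, 0.05, -0.01, 0]
[0, 0, np.float64(-1.0), -0.1, 0.05, -0.01, 0]
[0, 0, np.float64(-1.0), -0.1, 0.04, -0.01, 0]
[0, 0, np.float64(-1.0), -0.11, 0.03, -0.01, 0]
[0, 0, np.float64(-1.0), -0.11, 0.02, -0.01, 0]
[0, 0, np.float64(-1.0), -0.11, 0.01, -0.01, 0]
  return _methods._mean(a, axis=axis, dtype=dtype,
  ret = ret.dtype.type(ret / rcount)
```

Seated: base top 19.5 mm (expected 20) and rib top 49.4 mm (expected 50), square to the carrier. Next I'll rotate over the handle.

Request:
{"method": "carry_out", "body": {
  "moves": [
    [[0,0,-1,0,0.11,-0.01,0],[0,0,-1,-0.01,0.11,-0.01,0],[0,0,-1,-0.02,0.11,-0.01,0],[0,0,-1,-0.03,0.11,-0.01,0],[0,0,-1,-0.04,0.1,-0.01,0],[0,0,-1,-0.05,0.1,-0.01,0],[0,0,-1,-0.06,0.09,-0.01,0],[0,0,-1,-0.06,0.09,-0.01,0]]
  ]
}}

```text
time: 11.83
tool_pos: [0.6243, -0.1187, 0.1763]
tool_rot: [0.0, 0.918, -0.397, -0.002]
contact_force: [-0.8, -0.5, -0.1]
gripper_width: 0.501
```

Request:
{"method": "carry_out", "body": {
  "moves": [
    [[0,0,-1,-0.07,0.08,-0.01,0],[0,0,-1,-0.08,0.08,-0.01,0],[0,0,-1,-0.08,0.07,-0.01,0],[0,0,-1,-0.09,0.06,-0.01,0],[0,0,-1,-0.1,0.05,-0.01,0],[0,0,-1,-0.1,0.05,-0.01,0],[0,0,-1,-0.1,0.04,-0.01,0],[0,0,-1,-0.11,0.03,-0.01,0]]
  ]
}}

```text
time: 12.5
tool_pos: [0.5892, -0.1205, 0.1796]
tool_rot: [-0.001, 0.998, -0.059, -0.002]
contact_force: [-0.2, 0.2, 0.7]
gripper_width: 0.503
```

Request:
{"method": "carry_out", "body": {
  "moves": [
    [[0,0,-1,-0.11,0.02,-0.01,0],[0,0,-1,-0.11,0.01,-0.01,0],[0,0,0,0,0,0,0],[0,0,0,0,0,0,0],[0,0,0,0,0,0,0],[0,0,0,0,0,0,0]]
  ]
}}

```text
time: 13.0
tool_pos: [0.5816, -0.1212, 0.1822]
tool_rot: [-0.0, 1.0, 0.025, -0.0]
contact_force: [0.2, 0.0, 0.5]
gripper_width: 0.499
```

```bash
python3 - <<'E'
from h import *
s=state();print(s['time'],s['tool_pos'],yawtool(),s['contact_force'],s['joint_pos'].round(2))
snap('wrist','w12');print(state()['tool_pos'])
op=lambda m:cv2.morphologyEx(m.astype(np.uint8),cv2.MORPH_OPEN,np.ones((3,3)))>0
d=dict(np.load('w12.npz'));P=cloud(d);g=d['frame'].astype(int);yel=(g[...,0]+g[...,1])/2-g[...,2]
a=P[op((abs(P[...,0]-.582)<.03)&(abs(P[...,1]+.12)<.05)&(P[...,2]>.095)&(P[...,2]<.115)&(yel>15))]
print('bar',len(a),cv2.minAreaRect(a[:,:2].astype(np.float32)),np.median(a[:,2]))
E
```

```text
13.0 [ 0.58164817 -0.12122019  0.18222152] 2.8691819333404505 [0.24725518 0.04575758 0.5452658 ] [-0.33  0.02  1.73  0.    1.39 -0.38]
[ 0.58176811 -0.12123635  0.18244987]
bar 1597 ((0.5809775590896606, -0.12029586732387543), (0.013606364838778973, 0.0689220055937767), 2.279712677001953) 0.10428898623779151
```

View pics/w12.png

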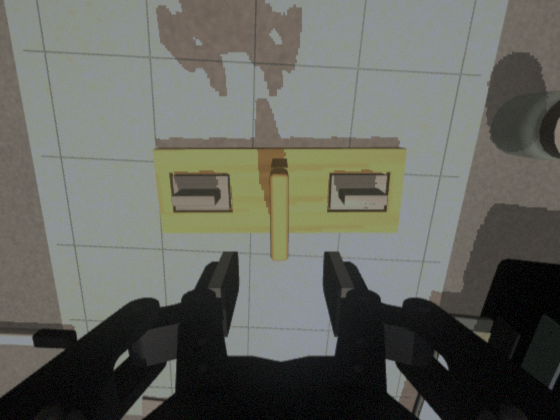

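The bar is centred at (280,213), between the open pads, and square to them. I'll descend onto it.

Request:
{"method": "carry_out", "body": {
  "moves": [
    [[0,0,0,-0.01,-0.01,0.4,0],[0,0,0,0,0,0.6,0],[0,0,0,0,0,0.6,0],[0,0,0,0,0,0.5,0],[0,0,0,0,0,0.3,0],[0,0,0,0,0,0.2,0],[0,0,0,0,0,0.13,0],[0,0,0,0,0,0,0]]
  ]
}}

```text
time: 13.72
tool_pos: [0.5812, -0.1209, 0.0731]
tool_rot: [-0.0, 1.0, 0.026, -0.0]
contact_force: [-0.2, -0.0, 0.9]
gripper_width: 0.501
```

Request:
{"method": "carry_out", "body": {
  "moves": [
    [[0,0,0,0,0,0,0],[0,0,0,0,0,0,0],[0,0,0,0,0,0,0],[0,0,0,0,0,0,0]]
  ]
}}

```text
time: 14.05
tool_pos: [0.582, -0.1212, 0.0748]
tool_rot: [0.0, 1.0, 0.026, 0.001]
contact_force: [0.1, 0.5, 0.1]
gripper_width: 0.5
```

```bash
python3 - <<'E'
from h import *
s=state();print(s['time'],s['tool_pos'],yawtool(),s['contact_force'],s['joint_pos'].round(2))
snap('wrist','w13')
E
```

```text
14.05 [ 0.58198865 -0.12117164  0.07483069] 2.93496762118132 [0.08083042 0.49558647 0.05713692] [-0.33  0.13  1.81 -0.    1.2  -0.38]
```

View pics/w13.png

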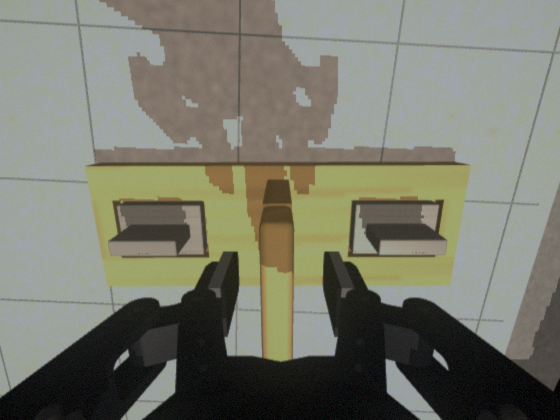

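The bar is about 3–4 px left of the pad midline, roughly 1.3 mm. I'll trim that and close.

Request:
{"method": "carry_out", "body": {
  "moves": [
    [[0,0,0,-0.03,0,0.05,0],[0,0,0,0,0,0,0],[0,0,0,0,0,0,-0.5],[0,0,0,0,0,0,-1],[0,0,0,0,0,0,-1],[0,0,0,0,0,0,-1],[0,0,0,0,0,0,-1],[0,0,0,0,0,0,-1]]
  ]
}}

```text
time: 14.77
tool_pos: [0.5803, -0.121, 0.0718]
tool_rot: [0.0, 1.0, 0.026, 0.0]
contact_force: [2.0, -0.0, -0.7]
gripper_width: 0.155
```

Request:
{"method": "carry_out", "body": {
  "moves": [
    [[0,0,0,0,0,0,-1],[0,0,0,0,0,0,-1],[0,0,0,0,0,0,-1]]
  ]
}}

```text
time: 15.02
tool_pos: [0.5803, -0.121, 0.0718]
tool_rot: [0.0, 1.0, 0.026, 0.0]
contact_force: [2.0, -0.1, -0.6]
gripper_width: 0.152
```

```bash
python3 - <<'E'
from h import *
s=state();print(s['time'],s['tool_pos'],yawtool(),s['contact_force'],s['ft_torque'],s['gripper_width'])
snap('wrist','w14')
E
```

```text
15.0167 [ 0.58033132 -0.1210487   0.07178844] 2.9347961058072674 [ 1.95275805 -0.05790784 -0.63227985] [ 0.02353491 -0.2566842  -0.06454312] 0.15190762815507278
```

View pics/w14.png

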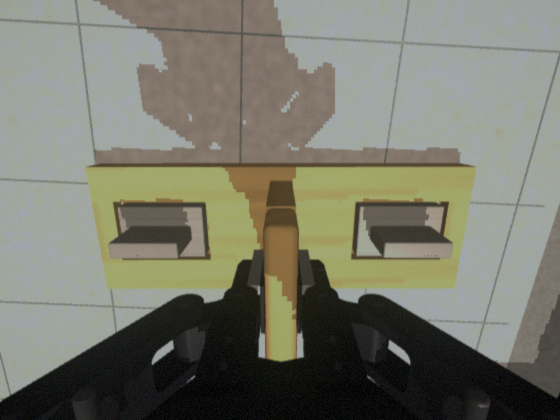

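Bar gripped (width 0.152, about 13–14 mm). First a gentle small lift.

Request:
{"method": "carry_out", "body": {
  "moves": [
    [[0,0,0,0,0,-0.05,-1],[0,0,0,0,0,-0.1,-1],[0,0,0,0,0,-0.15,-1],[0,0,0,0,0,-0.15,-1],[0,0,0,0,0,-0.1,-1],[0,0,0,0,0,-0.05,-1],[0,0,0,0,0,0,-1],[0,0,0,0,0,0,-1]]
  ]
}}

```text
time: 15.73
tool_pos: [0.5802, -0.121, 0.0959]
tool_rot: [0.0, 1.0, 0.026, 0.0]
contact_force: [-1.4, -0.4, -8.1]
gripper_width: 0.153
```

```bash
python3 - <<'E'
from h import *
s=state();print(s['time'],s['tool_pos'],yawtool(),s['contact_force'],s['ft_torque'],s['gripper_width'])
snap('wrist','w15');snap('scene','s15')
g=np.load('s15.npz')['frame'][:,:,::-1];f=np.load('w15.npz')['frame'][:,:,::-1]
cv2.imwrite('pics/c15.png',np.hstack([cv2.resize(f,(466,350)),cv2.resize(g[165:260,185:275],(334,350),interpolation=2)]))
E
```

```text
15.7333 [ 0.58016818 -0.12104218  0.09591152] 2.935370815776968 [-1.35376424 -0.41284666 -8.10955956] [0.03539391 0.03335878 0.02815928] 0.1530977545611569
```

View pics/c15.png

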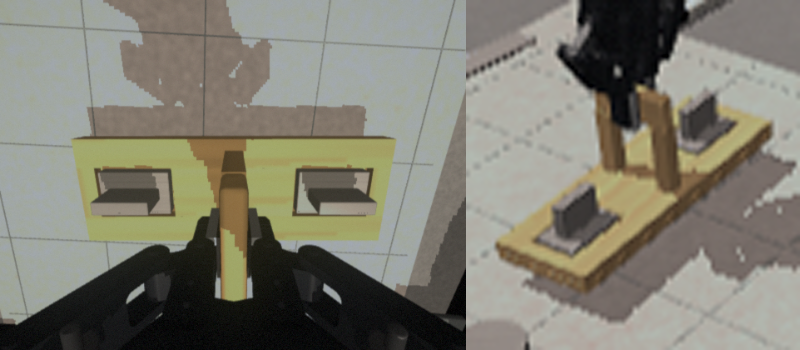

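The carrier is off the bench and level, both weights in place (8.1 N ≈ 0.83 kg). I'll lift the rest of the way.

Request:
{"method": "carry_out", "body": {
  "moves": [
    [[0,0,0,0,0,-0.1,-1],[0,0,0,0,0,-0.25,-1],[0,0,0,0,0,-0.35,-1],[0,0,0,0,0,-0.35,-1],[0,0,0,0,0,-0.35,-1],[0,0,0,0,0,-0.25,-1],[0,0,0,0,0,-0.15,-1],[0,0,0,0,0,-0.1,-1]]
  ]
}}

```text
time: 16.5
tool_pos: [0.5808, -0.1212, 0.1738]
tool_rot: [0.0, 1.0, 0.026, 0.001]
contact_force: [0.4, -0.3, -8.0]
gripper_width: 0.156
```

Request:
{"method": "carry_out", "body": {
  "moves": [
    [[0,0,0,0,0,0,-1],[0,0,0,0,0,0,-1],[0,0,0,0,0,0,-1],[0,0,0,0,0,0,-1],[0,0,0,0,0,0,-1],[0,0,0,0,0,0,-1],[0,0,0,0,0,0,-1],[0,0,0,0,0,0,-1]]
  ]
}}

```text
time: 17.17
tool_pos: [0.5801, -0.121, 0.1715]
tool_rot: [-0.0, 1.0, 0.026, -0.0]
contact_force: [-0.4, -0.4, -7.5]
gripper_width: 0.151
```

```bash
python3 - <<'E'
from h import *
s=state();print(s['time'],s['tool_pos'],yawtool(),s['contact_force'],s['ft_torque'],s['gripper_width'],s['joint_vel'].round(3))
snap('wrist','w16');snap('scene','s16');snap('top','t16')
d=dict(np.load('w16.npz'));P=cloud(d);g=d['frame'].astype(int);yel=(g[...,0]+g[...,1])/2-g[...,2]
m=(yel>25)&(abs(P[...,2]-.118)<.015);m=cv2.morphologyEx(m.astype(np.uint8),cv2.MORPH_OPEN,np.ones((5,5)))>0
a=P[m];c,res,_,_=np.linalg.lstsq(np.c_[a[:,:2]-a[:,:2].mean(0),np.ones(len(a))],a[:,2],rcond=None)
print('board top z',c[2],'tilt deg x,y',np.degrees(c[:2]),len(a))
a0=cv2.minAreaRect(a[:,:2].astype(np.float32));print(a0)
cx,cy=.5805,-.121
for n,sx in(('new',1),('twin',-1)):
    q=np.array([cx,cy])+sx*.08*np.array([.9986,.051])
    m=(np.hypot(P[...,0]-q[0],P[...,1]-q[1])<.034)&(yel<20)
    for lo,hi in((.112,.13),(.14,.16)):
        b=P[cv2.morphologyEx((m&(P[...,2]>lo)&(P[...,2]<hi)).astype(np.uint8),cv2.MORPH_OPEN,np.ones((3,3)))>0]
        print(n,lo,len(b),np.percentile(b[:,2],[10,50,90]).round(4),cv2.minAreaRect(b[:,:2].astype(np.float32)))
f=d['frame'][:,:,::-1];g=np.load('s16.npz')['frame'][:,:,::-1]
cv2.imwrite('pics/c16.png',np.hstack([cv2.resize(f,(400,300)),cv2.resize(g,(400,300))]))
cv2.imwrite('pics/t16.png',np.load('t16.npz')['frame'][:,:,::-1])
E
```

```text
17.1667 [ 0.58006768 -0.12099149  0.17152367] 2.9359944841424106 [-0.4272167  -0.4162922  -7.49265238] [-0.00648551  0.0267579  -0.01227703] 0.15055876263535395 [ 0.001 -0.003 -0.003 -0.001  0.001 -0.   ]
board top z 0.11703277425717387 tilt deg x,y [ 0.04122587 -0.30459034] 30077
((0.5808948278427124, -0.12132880091667175), (0.25172123312950134, 0.08894859999418259), 2.981302261352539)
new 0.112 2615 [0.1174 0.1193 0.1229] ((0.6593276858329773, -0.11680322885513306), (0.05463910847902298, 0.036527518182992935), 2.8786051273345947)
new 0.14 1039 [0.1425 0.1487 0.1499] ((0.6595396995544434, -0.11660601943731308), (0.03947606682777405, 0.010765327140688896), 3.0922176837921143)
twin 0.112 2160 [0.1167 0.1192 0.1245] ((0.5011495351791382, -0.12476038932800293), (0.05607638880610466, 0.035773519426584244), 3.188556432723999)
twin 0.14 1165 [0.1427 0.1487 0.1499] ((0.5013282895088196, -0.12491444498300552), (0.03980877250432968, 0.010733895935118198), 2.403721809387207)
```

View pics/c16.png

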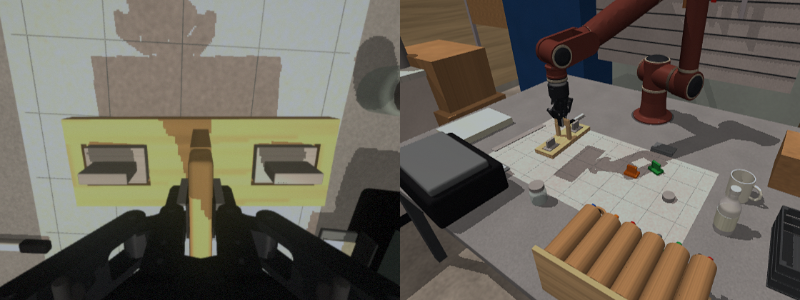

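View pics/t16.png

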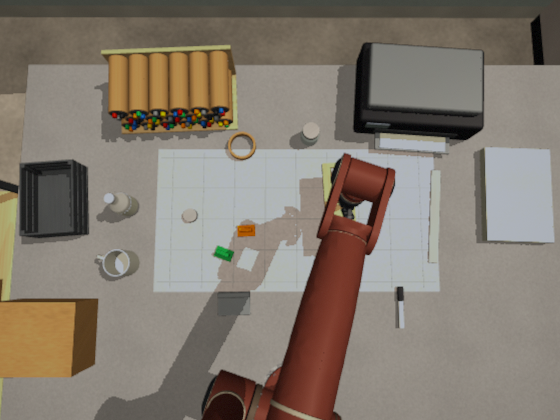

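The underside is 99.5 mm up, tilt is under 0.4°, both weights are at the same height, the arm is still and the bystanders haven't moved. Handing in.

```bash
python3 - <<'E'
from plant import ticket,state
ticket.job_done(); print(state()['time'])
E
```

```text
the job is handed in; nothing more can be done
the job is handed in; nothing more can be done
```

I set the loose grey weight into the empty pocket and let go of it. Then I gripped the carrier by its handle bar, lifted it straight up about 10 cm, and handed the job in at about 17 s while still holding it.

The last checks, just before handing in, showed:
- **Lift:** the board had risen about 99.5 mm and was level to within about 0.3°.
- **Weights:** both were seated square, with base tops at 119.3 and 119.2 mm and rib tops both at 148.7 mm. That puts the base tops about 2 mm above the board, as they should be.
- **Hold:** the arm was still, and the force of 7.5–8.1 N fits the expected mass.
- **Bystanders:** the last top and scene pictures showed nothing else moved; I checked this by eye only.

No check failed. While the arm was still swinging after fast moves, its pose readings were off by a few mm. I waited for it to settle or measured again before the final placing and the handle grip.

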